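# Lay out the boot-press tooling

### The arm

A 6-joint arm with a two-finger parallel gripper is mounted at the origin on the work surface. World frame = base frame: x ahead of the robot, y to its left, z up, the work surface at z = 0. Lengths are in m, angles in rad, forces in N, time in s.
With the tool pointing down it reaches from about 0.3 to 0.875 m from the base axis. Payload 6.4 kg.
Tool frame: the origin (TCP) lies on the mounting face of the last link; the fingertips stand 173 mm ahead of it and the grasp point (between the pads) lies 155 mm ahead of it (tips_ahead is the distance from the TCP to the fingertips, in m); z points along the fingers, y is the line along which they close (so a half turn about z gives the same grasp; the last joint's range is limited). The gripper opens to 85 mm and grips with 20 to 120 N. Pads are 22 mm wide; open, the fingers measure 114 mm over their backs; the gripper's body (76 mm by 85 mm) begins 54 mm behind the grasp point. The pads swing forward as they close: fully open they stand 13 mm farther back than shut.
Start: joints at [-1.52, 0.181, 1.607, -0, 1.354, -0.206], TCP at [0.146, -0.556, 0.405] pointing down, gripper open.
Joint ranges: [-2.99, 2.99], [-0.89, 2.07], [0.3, 2.58], [-1.14, 4.28], [0, 2.63], [-3.12, 3.12]. Speed limits (rad/s): [2.57, 2.57, 3.01, 3.14, 3.14, 3.14].

### API

Orientations are given as [roll, pitch, yaw] about the fixed x, y, z axes, in that order (R = Rz(yaw) Ry(pitch) Rx(roll)).
In Python, from cell import * gives the robot as it stands. The module is installed in compiled form; this text tells all that it offers.
- The arm moves only by the tool arm_command, never from a script. Its argument "steps" is a list of rows, each a list of 2 entries, a list of its own where there are three numbers: the shift along the tool's x, y, z in m, then the turn, a rotation vector about the tool's x, y, z in rad. A call has 1 to 20 rows; each row shifts and turns the commanded pose from where the row before left it, along the tool's axes as they then stand; what a row does not reach is not made up. A row lasts 1/12 s, in which the tool goes at most 41.7 mm and 7.16 degrees, less where a joint would pass 70% of its speed; a pose out of reach is approached as far as the arm can. A call is refused whole if a number of a shift passes 0.0417 or a number of a turn 0.125, either way. A call with a gripper value outside its range is refused whole. "hand" is the finger opening in m, from 0 to 0.0854, set as the call begins (left out, the last holds). The fingers move at their own pace and stop on an object; the grip force is fixed at half the most. Time passes only in rows, so rows that do not move let the fingers close. It gives the time, the measured TCP pose, the force, the opening and the grip force at its end, in the units of the state.
- state(): the state, without advancing time (a new reading comes with each control period).
- grab_frame(name): name is "scene" or "top" or "wrist"; returns a dict with "color" (480x640x3 uint8, blue, green, red), "vertical_fov" (degrees; the focal length in pixels is half the picture's height over the tangent of half this angle, whatever the lens; pixels are square), "cx", "cy" (the principal point, pixels), "pose" (4x4, takes a point from camera to world coordinates). Camera axes: x right, y down, z forward; pixel columns grow to the right and rows downward; lengths in m; the calibration is good to about 2 mm. A picture is of the moment at which its call begins. There is no depth.
- hand_in(): hands the job in; it is judged then, once.
The state is a dict: "t": time; "joint_positions": joint angles; "qvel": joint speeds; "joint_torque": joint torques, N m; "position": TCP position; "tcp_rot": TCP orientation; "wrist_force": force on the tool from outside, world axes, zero at the start; "wrist_torque": the same for the moment, N m; "opening": opening from 0.0 (shut) to 1.0 (fully open); "gripper_force": force on a finger pad.
Only numpy, scipy, OpenCV 4.12 (cv2) and the standard library are available. Lean on these libraries where they do the work, as an engineer would, in place of code of your own. Each camera call takes 0.05 s, during which the arm holds its last target. There are 200 camera calls.

### The job

Lay out the press tooling for the next ski boot: centre the wooden packing block on the blue press bed, square with it, and set the larger of the two steel pressure pads, stem up, centred on top of the block. Stand the round-toed wooden form on the plywood stand, midway between its two end stops and in line with them, and stand the black-knobbed clamp screw upright on the bench 5 cm off the middle of the bed's left edge (left as the robot sees it; the 5 cm is to the screw's centre). Let go of everything, and leave the smaller pad standing where it is.

Things in the scene. Friction and masses are not known exactly. Their poses are not given: they have to be found in the camera images.
- bed: Press bed, fixed to the bench: square blue steel plate 110 x 110 mm, 12 mm thick, four small bolt heads at the corners. Origin at the centre of its underside, on the bench. Its x axis points roughly away from the robot (turned by up to 0.25 rad either way), y to the robot's left, z up; its left edge is the one at y = +55 mm, so the clamp screw's place is at y = +105 mm, x = 0 in this frame.
- stand: Form stand, fixed to the bench: plywood base 70 mm (x) by 175 mm (y), 8 mm thick, with a wooden end stop at each end of y, 60 mm (x) by 28 mm (y), tops 50 mm above the bench; 119 mm clear between the stops. Origin at the centre of the base's underside; y runs from stop to stop (roughly across the bench, turned by up to 0.35 rad), z up.
- block_center (a point): Centre of the loose packing block: plain pale wood, 70 (x) x 50 (y) x 40 (z) mm, lying flat, 100 g or so. Axes along its edges. Easily gripped across its 50 mm width.
- pad_center (a point): Larger pressure pad, loose, steel, about 0.28 kg: disc 56 mm across and 10 mm thick with an upright central stem 24 mm in diameter; 46 mm tall in all, standing on the disc. The point is on the axis half-way up (23 mm above its foot); z is its axis. Grip it by the stem, about 10 mm above this point (33 mm above its foot), so the fingertips clear the disc.
- small_pad_center (a point): Smaller pressure pad, loose, steel, same shape: disc 36 mm across, stem 16 mm in diameter, 36 mm tall. The point is on the axis half-way up (18 mm above its foot). It is not wanted and must stay where it is.
- form_center (a point): Toe form, loose, wood darker than the block, about 120 g: D-shaped in plan, 75 mm long (x, flat heel at -37.5 mm, half-round toe of radius 22 mm at +37.5 mm), 44 mm wide (y), 54 mm tall, standing upright. The point is at the middle of length and width, half-way up (27 mm above its foot). Easily gripped across its 44 mm width by the flat sides, which run from x = -37 to +15 mm. Either end may face either stop.
- screw_center (a point): Clamp screw, loose, standing upright, about 0.22 kg: steel foot disc 44 mm across and 10 mm thick, steel spindle 14 mm in diameter, and on top a black lobed knob 44 mm across over its lobes (42 mm round body), 22 mm tall; 80 mm tall in all. The point is on the axis half-way up (40 mm above its foot). Grip it by the knob, whose middle is 29 mm above this point.
There are look-alikes about, which are no part of the job. What is shaped like the part that bears form_center but pink is not meant. Leave any red look-alike of the part that bears pad_center alone.

How it is judged:
By the outcome, as a careful person would: the job done as asked, in the order asked, and still so for the second after the job is handed in, with the robot touching nothing.
It also fails if it takes over 101 s, if anything falls off the work surface, if the arm or the gripper's body presses on something with over 40 N, if the wrist force passes 120 N, or if a joint passes its speed limit or range.

## Working session

There is one attempt and no reset: what is moved stays moved. The work goes in short steps, Python scripts to look and compute and a tool call to move; the robot and the scene stay as the last step left them, time stands still between calls to the robot, and variables do not carry over. Pictures are saved under pics/ and viewed, at most 14 in all, crops included, and the job is handed in when it is done.

Besides the shell and the picture viewer there is one more tool, called after "Emit:" as a command line: name --argument value ..., lists and objects as JSON in quotes. arm_command: Moves the arm, as the interface text tells. Its arguments: {"type":"object","properties":{"steps":{"type":"array"},"hand":{"type":"number"}},"required":["steps"]}

```bash
mkdir -p pics
cat > h.py <<'E'
from cell import *
import numpy as np, cv2
def snap(n,f):
    g=grab_frame(n); cv2.imwrite('pics/'+f+'.png',g['color']); np.savez('pics/'+f+'.npz',**{k:g[k] for k in g}); return g
def load(f): return dict(np.load('pics/'+f+'.npz'))
def cast(g,u,v,z):
    f=240/np.tan(np.radians(float(g['vertical_fov']))/2); P=g['pose']
    d=P[:3,:3]@np.array([(u-g['cx'])/f,(v-g['cy'])/f,1.]); o=P[:3,3]
    return (o+d*(z-o[2])/d[2])[:2]
def proj(g,p):
    f=240/np.tan(np.radians(float(g['vertical_fov']))/2); P=g['pose']
    c=P[:3,:3].T@(np.array(p)-P[:3,3]); return c[:2]/c[2]*f+[g['cx'],g['cy']]
E
python3 - <<'E'
from h import *
for n in ('scene','top','wrist'):
    g=snap(n,n+'0'); print(n,g['vertical_fov'],g['cx'],g['cy'],g['pose'].round(3).tolist())
print(state())
E
```

```text
scene 49.633536402010435 324.2316124304149 248.9206023722818 [[-0.375, 0.623, -0.686, 1.044], [0.927, 0.262, -0.268, 0.212], [0.013, -0.737, -0.676, 0.611], [0.0, 0.0, 0.0, 1.0]]
top 52.645741893442676 327.1660089195258 245.66218037759919 [[-0.005, -0.997, 0.071, 0.429], [-1.0, 0.007, 0.025, -0.026], [-0.025, -0.071, -0.997, 0.87], [0.0, 0.0, 0.0, 1.0]]
wrist 61.43975182964688 324.42003825313157 236.24204403809983 [[0.254, -0.932, -0.258, 0.211], [-0.967, -0.245, -0.065, -0.538], [-0.003, 0.265, -0.964, 0.372], [0.0, 0.0, 0.0, 1.0]]
{'t': 0.15, 'joint_positions': array([-1.52032395e+00,  1.81398275e-01,  1.60776641e+00, -1.49451360e-05,
        1.35377536e+00, -2.06291929e-01]), 'qvel': array([-0.00038642, -0.00213023, -0.00373171,  0.00109978, -0.00070404,
       -0.00059348]), 'joint_torque': array([ 8.47299470e-04, -4.45258784e+01, -3.51690316e+01, -3.04932955e-04,
        5.85266695e-03, -8.16350337e-06]), 'position': array([ 0.14603241, -0.55595728,  0.40398101]), 'tcp_rot': array([-3.14027085e+00, -2.61705919e-04,  2.56767356e-01]), 'wrist_force': array([-0.32408552, -0.31348906, -0.3061474 ]), 'wrist_torque': array([0.00037102, 0.00510397, 0.00047614]), 'gripper_force': 0.0, 'opening': 1.0064091088077447}
```

View pics/top0.png

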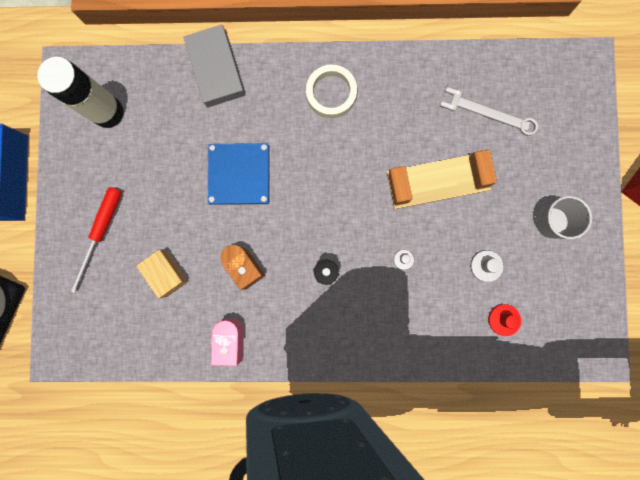

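View pics/scene0.png

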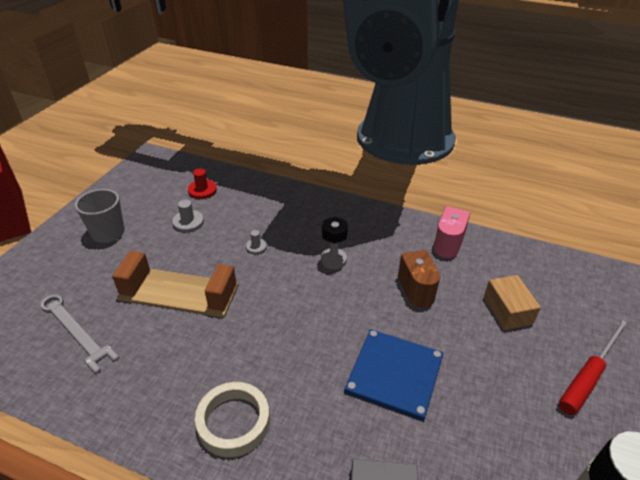

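Top view: block (161,273), toe form (240,267) vs pink decoy (226,343), screw (326,271), small pad (403,260), larger pad (487,266) vs red decoy (506,320), bed (238,174), stand (442,180). The chosen ones are the brown D-form, the pale block and the grey larger pad. A close crop will check this.

Run:
```python
from h import *
g=load('top0'); im=g['color']
crop=im[120:380,120:540]; cv2.imwrite('pics/crop1.png',cv2.resize(crop,(800,495),interpolation=cv2.INTER_CUBIC))
h=cv2.cvtColor(im,cv2.COLOR_BGR2HSV)
def rect(n,box,lo,hi,z):
    x0,y0,x1,y1=box; m=cv2.inRange(h[y0:y1,x0:x1],lo,hi)
    c=max(cv2.findContours(m,0,1)[0],key=cv2.contourArea)+np.array([x0,y0]); r=cv2.minAreaRect(c)
    p=np.array([cast(g,*q,z) for q in cv2.boxPoints(r)]); e=[p[1]-p[0],p[2]-p[1]]
    print(n,p.mean(0).round(4),[(np.linalg.norm(k).round(4),np.arctan2(k[1],k[0]).round(3)) for k in e])
rect('bed',(195,130,285,215),(100,120,50),(125,255,255),.012)
rect('block',(125,240,195,305),(8,90,60),(30,255,255),.03)
rect('form',(210,235,275,300),(3,110,40),(25,255,255),.035)
rect('stand',(375,140,510,220),(3,90,40),(30,255,255),.02)
for n,u,v,z in [('screw',326,270,.08),('small',404,260,.036),('pad',489,265,.046),('redpad',508,320,.04),('pink',226,343,.03),('stopL',401,185,.05),('stopR',485,169,.05)]: print(n,cast(g,u,v,z).round(4))
```

```text
bed [0.6216 0.1554] [(np.float64(0.1091), np.float64(-1.584)), (np.float64(0.1075), np.float64(-3.138))]
block [0.4429 0.2843] [(np.float64(0.0593), np.float64(-0.967)), (np.float64(0.0759), np.float64(-2.523))]
form [0.4563 0.146 ] [(np.float64(0.0497), np.float64(-0.963)), (np.float64(0.0786), np.float64(-2.528))]
stand [ 0.6065 -0.2081] [(np.float64(0.1873), np.float64(-1.384)), (np.float64(0.0717), np.float64(-2.98))]
screw [ 0.4453 -0.0043]
small [ 0.4626 -0.1369]
pad [ 0.4528 -0.278 ]
redpad [ 0.3604 -0.3089]
pink [0.3219 0.17  ]
stopL [ 0.5899 -0.132 ]
stopR [ 0.6159 -0.2748]
```

View pics/crop1.png

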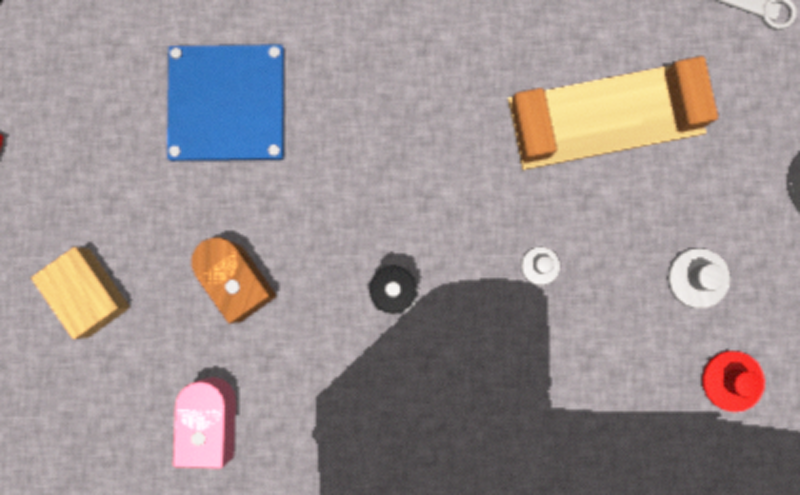

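Crop confirms: pale block, brown D-form (not the pink one), black-knobbed screw, large grey pad (not the red one), small pad left of it. Swing over to the block.

Emit:
arm_command --steps '[[[0.024,-0.0167,0],[0,0,0]],[[0.024,-0.0167,0],[0,0,0]],[[0.024,-0.0167,0],[0,0,0]],[[0.024,-0.0167,0],[0,0,0]],[[0.024,-0.0167,0],[0,0,0]],[[0.024,-0.0167,0],[0,0,0]],[[0.024,-0.0167,0],[0,0,0]],[[0.024,-0.0167,0],[0,0,0]],[[0.024,-0.0167,0],[0,0,0]],[[0.024,-0.0167,0],[0,0,0]],[[0.024,-0.0167,0],[0,0,0]],[[0.024,-0.0167,0],[0,0,0]],[[0.024,-0.0167,0],[0,0,0]],[[0.024,-0.0167,0],[0,0,0]],[[0.024,-0.0167,0],[0,0,0]],[[0.024,-0.0167,0],[0,0,0]]]'

```text
t: 1.48
position: [0.4503, -0.1988, 0.4046]
tcp_rot: [-3.141, 0.0, 0.257]
wrist_force: [0.6, -0.7, 0.1]
opening: 1.0
gripper_force: 0.0
```

Emit:
arm_command --steps '[[[0,0,0],[0,0,-0.0908]],[[0,0,0],[0,0,-0.0908]],[[0,0,0],[0,0,-0.0908]],[[0,0,0],[0,0,-0.0908]],[[0.0172,-0.0249,0],[0,0,0]],[[0.0172,-0.0249,0],[0,0,0]],[[0.0172,-0.0249,0],[0,0,0]],[[0.0172,-0.0249,0],[0,0,0]],[[0.0172,-0.0249,0],[0,0,0]],[[0.0172,-0.0249,0],[0,0,0]],[[0.0172,-0.0249,0],[0,0,0]],[[0.0172,-0.0249,0],[0,0,0]],[[0.0172,-0.0249,0],[0,0,0]],[[0.0172,-0.0249,0],[0,0,0]],[[0.0172,-0.0249,0],[0,0,0]],[[0.0172,-0.0249,0],[0,0,0]],[[0.0172,-0.0249,0],[0,0,0]],[[0.0172,-0.0249,0],[0,0,0]],[[0.0172,-0.0249,0],[0,0,0]],[[0.0172,-0.0249,0],[0,0,0]]]'

```text
t: 3.15
position: [0.4417, 0.2855, 0.4045]
tcp_rot: [-3.142, 0.0, 0.62]
wrist_force: [0.4, -0.2, 0.8]
opening: 1.002
gripper_force: 0.0
```

```bash
cat >> h.py <<'E'
def go(x,y,z,yaw):
    s=state(); p=s['position']; d=yaw-s['tcp_rot'][2]; d=(d+np.pi)%(2*np.pi)-np.pi
    c,n=np.cos(yaw),np.sin(yaw); e=np.array([x,y])-p[:2]
    print('turn_z %.3f, then dx %.4f dy %.4f dz %.4f'%(-d,c*e[0]+n*e[1],n*e[0]-c*e[1],p[2]-z),'| now',p.round(4),s['tcp_rot'].round(3),'t %.2f'%s['t'],'open %.3f'%s['opening'],'q6 %.2f'%s['joint_positions'][5])
E
python3 - <<'E'
from h import *
g=snap('wrist','w1'); go(.443,.284,.40,.62)
E
```

```text
turn_z 0.002, then dx -0.0015 dy 0.0053 dz 0.0046 | now [0.4412 0.2892 0.4046] [-3.139e+00 -2.000e-03  6.220e-01] t 3.20 open 0.994 q6 1.30
```

View pics/w1.png

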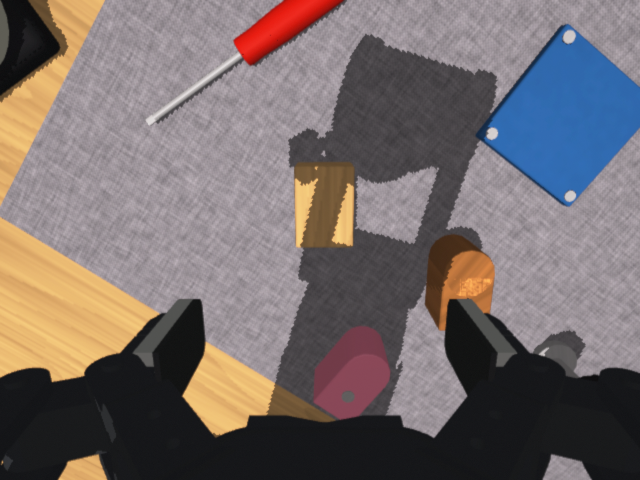

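Wrist view: block upright at (325,206), brown form (462,275), pink decoy (352,375), bed corners top (566,25), left (477,133), bottom (568,205). Measure block and bed here.

Run:
```python
from h import *
g=load('w1'); im=g['color']; h=cv2.cvtColor(im,cv2.COLOR_BGR2HSV)
m=cv2.inRange(h[140:270,270:380],(8,90,30),(35,255,255)); c=max(cv2.findContours(m,0,1)[0],key=cv2.contourArea)+np.array([270,140])
print('block bbox px',cv2.boundingRect(c))
hull=cv2.convexHull(c); print(cv2.approxPolyDP(hull,4,True)[:,0].tolist())
r=cv2.minAreaRect(c)
p=np.array([cast(g,*q,.04) for q in cv2.boxPoints(r)]); print(p.round(4).tolist(),p.mean(0))
m=cv2.inRange(h,(100,120,50),(125,255,255)); c=max(cv2.findContours(m,0,1)[0],key=cv2.contourArea)
q=cv2.approxPolyDP(cv2.convexHull(c),6,True)[:,0]; print(q.tolist()); print([cast(g,*a,.012).round(4).tolist() for a in q])
b=[cast(g,u,v,.014) for u,v in [(569,36),(570,196),(492,133)]]; print('bed',(b[0]+b[1])/2,b)
```

```text
block bbox px (294, 162, 60, 86)
[[349, 162], [352, 245], [296, 246], [295, 166]]
[[0.4578, 0.3287], [0.4856, 0.2897], [0.4276, 0.2466], [0.3981, 0.2879]] [0.44229776 0.28824025]
[[567, 24], [639, 87], [639, 127], [569, 205], [476, 136]]
[[0.6737, 0.2115], [0.6742, 0.1283], [0.6517, 0.104], [0.5676, 0.1045], [0.5645, 0.2132]]
bed [0.62045525 0.15768624] [array([0.66732856, 0.20458979]), array([0.57358195, 0.1107827 ]), array([0.57404113, 0.20428604])]
```

```bash
python3 -c "
from h import *
go(.442,.288,.18,.62)"
```

```text
turn_z 0.002, then dx -0.0000 dy 0.0014 dz 0.2246 | now [0.4412 0.2892 0.4046] [-3.139e+00 -2.000e-03  6.220e-01] t 3.20 open 0.994 q6 1.30
```

Emit:
arm_command --steps '[[[0,0.001,0.025],[0,0,0]],[[0,0,0.025],[0,0,0]],[[0,0,0.025],[0,0,0]],[[0,0,0.025],[0,0,0]],[[0,0,0.025],[0,0,0]],[[0,0,0.025],[0,0,0]],[[0,0,0.025],[0,0,0]],[[0,0,0.02],[0,0,0]],[[0,0,0.015],[0,0,0]],[[0,0,0.01],[0,0,0]],[[0,0,0.004],[0,0,0]],[[0,0,0],[0,0,0]]]'

```text
t: 4.2
position: [0.4424, 0.283, 0.1799]
tcp_rot: [-3.141, 0.002, 0.62]
wrist_force: [-0.7, -0.7, 0.5]
opening: 1.004
gripper_force: 0.0
```

Emit:
arm_command --steps '[[[0,0,0],[0,0,0]],[[0,0,0],[0,0,0]],[[0,0,0],[0,0,0]],[[0,0,0],[0,0,0]],[[0,0,0],[0,0,0]],[[0,0,0],[0,0,0]],[[0,0,0],[0,0,0]],[[0,0,0],[0,0,0]]]' --hand 0.03

```text
t: 4.87
position: [0.4434, 0.2835, 0.1821]
tcp_rot: [3.141, -0.003, 0.62]
wrist_force: [-1.0, 0.2, 6.6]
opening: 0.577
gripper_force: 63.2
```

Emit:
arm_command --steps '[[[0,0,-0.02],[0,0,0]],[[0,0,-0.02],[0,0,0]],[[0,0,-0.02],[0,0,0]],[[0,0,-0.02],[0,0,0]],[[0,0,-0.02],[0,0,0]],[[0,0,-0.01],[0,0,0.124]],[[0,0,-0.01],[0,0,0.124]],[[0,0,0],[0,0,0.124]],[[0,0,0],[0,0,0.124]],[[0,0,0],[0,0,0.124]],[[0,0,0],[0,0,0]]]'

```text
t: 5.78
position: [0.4425, 0.2831, 0.3008]
tcp_rot: [-3.142, -0.0, -0.004]
wrist_force: [-0.2, -0.2, -0.7]
opening: 0.573
gripper_force: 62.4
```

```bash
python3 -c "
from h import *
go(.621,.157,.30,0)"
```

```text
turn_z -0.004, then dx 0.1785 dy 0.1261 dz 0.0008 | now [0.4425 0.2831 0.3008] [-3.142 -0.    -0.004] t 5.78 open 0.573 q6 1.92
```

Emit:
arm_command --steps '[[[0.0223,0.0158,0],[0,0,0]],[[0.0223,0.0158,0],[0,0,0]],[[0.0223,0.0158,0],[0,0,0]],[[0.0223,0.0158,0],[0,0,0]],[[0.0223,0.0158,0],[0,0,0]],[[0.0223,0.0158,0],[0,0,0]],[[0.0223,0.0158,0],[0,0,0]],[[0.0223,0.0158,0],[0,0,0]],[[0,0,0],[0,0,0]],[[0,0,0],[0,0,0]],[[0,0,0],[0,0,0]]]'

```text
t: 6.7
position: [0.6205, 0.1569, 0.3002]
tcp_rot: [-3.141, 0.001, 0.002]
wrist_force: [0.3, 0.7, -2.0]
opening: 0.574
gripper_force: 62.5
```

```bash
python3 -c "
from h import *
g=snap('wrist','w2');print(g['pose'].round(3).tolist())
go(.621,.157,.30,0)"
```

```text
[[0.001, -0.964, -0.268, 0.687], [-1.0, -0.002, 0.001, 0.158], [-0.001, 0.268, -0.964, 0.268], [0.0, 0.0, 0.0, 1.0]]
turn_z 0.002, then dx 0.0008 dy 0.0003 dz 0.0002 | now [0.6202 0.1573 0.3002] [-3.141e+00  1.000e-03  2.000e-03] t 6.75 open 0.576 q6 1.63
```

View pics/w2.png

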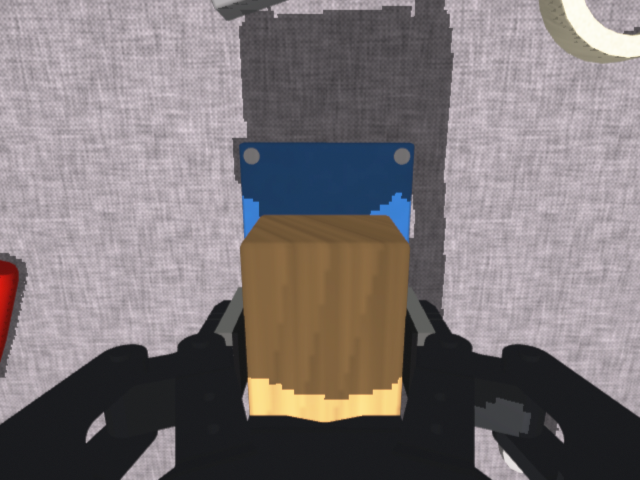

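```bash
python3 -c "
from h import *
g=load('w2');h=cv2.cvtColor(g['color'],cv2.COLOR_BGR2HSV)
print('bed far corners',[cast(g,u,v,.012).round(4) for u,v in [(240,143),(413,143)]],'bolts',[cast(g,u,v,.014).round(4) for u,v in [(251,156),(402,156)]])
print('block front',[cast(g,u,v,.16).round(4) for u,v in [(242,242.5),(407,242.5)]], 'lower',[cast(g,u,v,.12).round(4) for u,v in [(260,215),(390,215)]])
"
```

```text
bed far corners [array([0.676 , 0.2101]), array([0.6762, 0.1031])] bolts [array([0.6683, 0.2033]), array([0.6684, 0.1098])]
block front [array([0.6555, 0.1807]), array([0.6555, 0.1346])] lower [array([0.6544, 0.1819]), array([0.6545, 0.1331])]
```

Emit:
arm_command --steps '[[[0.001,0.001,0.02],[0,0,0]],[[0,0,0.02],[0,0,0]],[[0,0,0.02],[0,0,0]],[[0,0,0.018],[0,0,0]],[[0,0,0.012],[0,0,0]],[[0,0,0.008],[0,0,0]],[[0,0,0.005],[0,0,0]],[[0,0,0.003],[0,0,0]],[[0,0,0.0015],[0,0,0]],[[0,0,0],[0,0,0]],[[0,0,0],[0,0,0]]]'

```text
t: 7.67
position: [0.6226, 0.1558, 0.1943]
tcp_rot: [-3.141, -0.002, 0.0]
wrist_force: [-0.2, 0.5, -1.0]
opening: 0.575
gripper_force: 62.6
```

Not yet in contact; go down a little more, then release and rise.

Emit:
arm_command --steps '[[[0,0,0.001],[0,0,0]],[[0,0,0.001],[0,0,0]],[[0,0,0],[0,0,0]]]'

```text
t: 7.92
position: [0.6228, 0.1559, 0.1941]
tcp_rot: [3.142, -0.002, 0.0]
wrist_force: [-6.1, -1.4, 15.4]
opening: 0.577
gripper_force: 64.3
```

Emit:
arm_command --steps '[[[0,0,0],[0,0,0]],[[0,0,0],[0,0,0]],[[0,0,0],[0,0,0]],[[0,0,0],[0,0,0]],[[0,0,0],[0,0,0]],[[0,0,-0.01],[0,0,0]],[[0,0,-0.02],[0,0,0]],[[0,0,-0.03],[0,0,0]],[[0,0,-0.03],[0,0,0]],[[0,0,-0.03],[0,0,0]],[[0,0,-0.03],[0,0,0]],[[0,0,-0.03],[0,0,0]],[[0,0,0],[0,0,0]],[[0,0,0],[0,0,0]]]' --hand 0.0854

```text
t: 9.08
position: [0.6227, 0.1558, 0.3748]
tcp_rot: [-3.141, -0.006, 0.0]
wrist_force: [-0.1, 0.2, -0.2]
opening: 0.998
gripper_force: 0.0
```

Run:
```python
from h import *
g=snap('wrist','w3'); go(.453,-.278,.40,0)
```

```text
turn_z 0.000, then dx -0.1691 dy 0.4338 dz -0.0276 | now [0.6221 0.1558 0.3724] [-3.141e+00 -2.000e-03  0.000e+00] t 9.13 open 0.999 q6 1.63
```

View pics/w3.png

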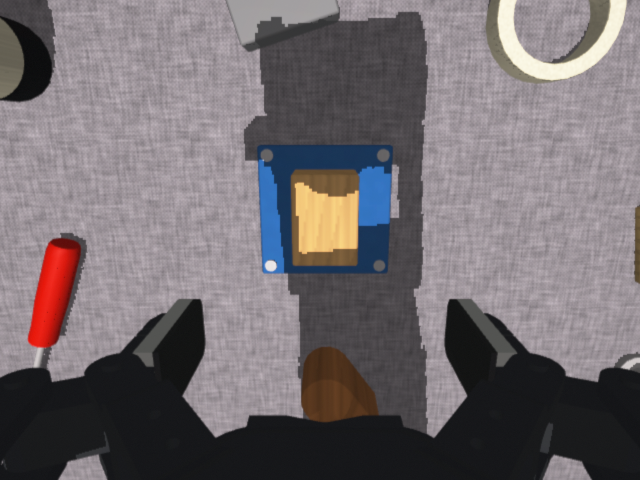

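Block on bed: block x 292–358, v 170–266; bolts at (266,155),(383,155),(271,266),(379,266).

Run:
```python
from h import *
g=load('w3'); h=cv2.cvtColor(g['color'],cv2.COLOR_BGR2HSV)
m=cv2.inRange(h[150:290,250:400],(8,80,30),(35,255,255)); c=max(cv2.findContours(m,0,1)[0],key=cv2.contourArea)+np.array([250,150])
q=cv2.approxPolyDP(cv2.convexHull(c),3,True)[:,0]; print(q.tolist(),[cast(g,*a,.052).round(4).tolist() for a in q])
b=np.array([cast(g,u,v,.014) for u,v in [(266,155),(383,155),(271,266),(379,266)]]); print(b.round(4).tolist(),b.mean(0))
# block edges: left/right column fits rows 190..255
rows=np.arange(190,256,5); L=[250+np.where(m[r-150])[0].min() for r in rows]; R=[251+np.where(m[r-150])[0].max() for r in rows]
l=np.array([cast(g,a,r,.052) for a,r in zip(L,rows)]); r_=np.array([cast(g,a,r,.052) for a,r in zip(R,rows)])
for n,p in(('L',l),('R',r_)): k=np.polyfit(p[:,0],p[:,1],1); print(n,k[0].round(4),np.polyval(k,.62).round(4))
```

```text
[[355, 171], [356, 263], [293, 264], [292, 174], [295, 170]] [[0.6596, 0.135], [0.5901, 0.1328], [0.5893, 0.1808], [0.6575, 0.1801], [0.6603, 0.1779]]
[[0.6684, 0.2037], [0.6684, 0.11], [0.5744, 0.203], [0.5744, 0.1099]] [0.62137741 0.15665295]
L 0.0032 0.1808
R 0.0017 0.1319
```

Emit:
arm_command --steps '[[[-0.0094,0.0241,0],[0,0,0]],[[-0.0094,0.0241,0],[0,0,0]],[[-0.0094,0.0241,0],[0,0,0]],[[-0.0094,0.0241,0],[0,0,0]],[[-0.0094,0.0241,0],[0,0,0]],[[-0.0094,0.0241,0],[0,0,0]],[[-0.0094,0.0241,0],[0,0,0]],[[-0.0094,0.0241,0],[0,0,0]],[[-0.0094,0.0241,0],[0,0,0]],[[-0.0094,0.0241,0],[0,0,0]],[[-0.0094,0.0241,0],[0,0,0]],[[-0.0094,0.0241,0],[0,0,0]],[[-0.0094,0.0241,0],[0,0,0]],[[-0.0094,0.0241,0],[0,0,0]],[[-0.0094,0.0241,0],[0,0,0]],[[-0.0094,0.0241,0],[0,0,0]],[[-0.0094,0.0241,0],[0,0,0]],[[-0.0094,0.0241,0],[0,0,0]],[[0,0,0],[0,0,0]],[[0,0,0],[0,0,0]]]'

```text
t: 10.8
position: [0.452, -0.2787, 0.3696]
tcp_rot: [-3.139, 0.002, -0.003]
wrist_force: [0.6, 0.2, -0.1]
opening: 0.995
gripper_force: 0.0
```

Run:
```python
from h import *
g=snap('wrist','w4'); print(proj(g,[.453,-.278,.04]),proj(g,[.4626,-.137,.03])); go(.453,-.278,.188,0)
```

```text
[325.66989576 214.54332432] [143.21563984 200.02854675]
turn_z -0.001, then dx 0.0006 dy 0.0001 dz 0.1818 | now [ 0.4524 -0.2779  0.3698] [-3.139e+00  2.000e-03 -1.000e-03] t 10.85 open 1.003 q6 0.80
```

View pics/w4.png

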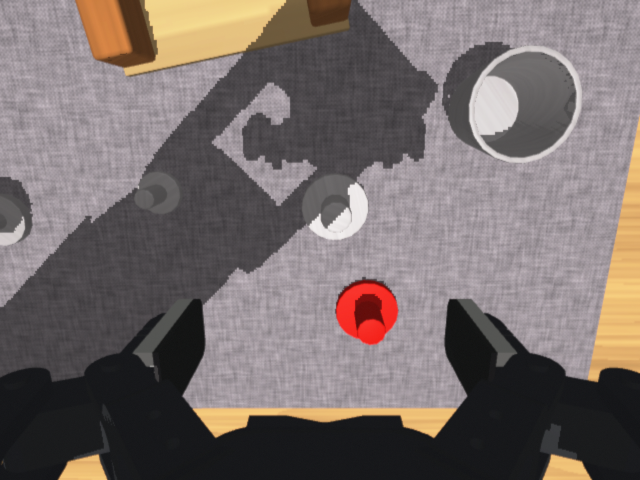

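Large pad: disc centre ≈(335,206), stem top ≈(336,217); red decoy (367,312) and small pad (158,192) apart.

Run:
```python
from h import *
g=load('w4'); print(cast(g,335,206,.008),cast(g,336.5,217,.046))
p=cast(g,335,206,.008); print(proj(g,[*p,.046]),proj(g,[p[0],p[1]+.028,.01]),proj(g,[p[0]+.028,p[1],.01]))
im=g['color'][165:250,295:380]; cv2.imwrite('pics/c4.png',cv2.resize(im,(595,595),interpolation=cv2.INTER_CUBIC))
```

```text
[ 0.45315267 -0.28572543] [ 0.4524495 -0.2860152]
[336.11264287 216.07259847] [301.1333354  206.55779028] [335.18629592 172.35040853]
```

View pics/c4.png

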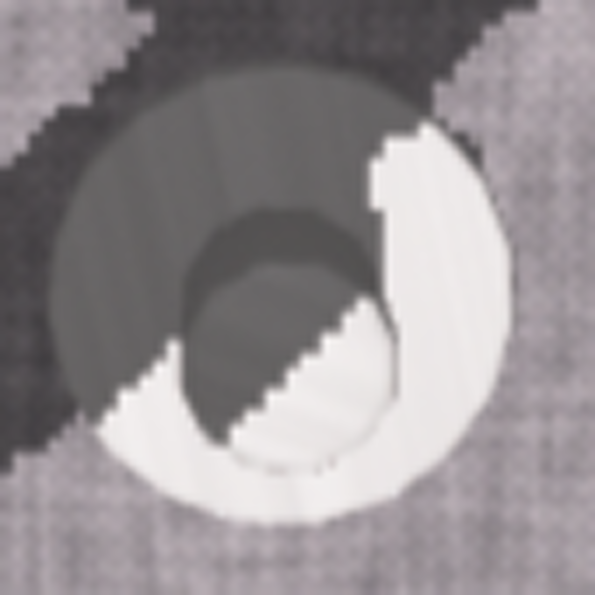

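Emit:
arm_command --steps '[[[0,0.0078,0.01],[0,0,0]],[[0,0,0.025],[0,0,0]],[[0,0,0.025],[0,0,0]],[[0,0,0.025],[0,0,0]],[[0,0,0.025],[0,0,0]],[[0,0,0.025],[0,0,0]],[[0,0,0.02],[0,0,0]],[[0,0,0.014],[0,0,0]],[[0,0,0.009],[0,0,0]],[[0,0,0.004],[0,0,0]],[[0,0,0],[0,0,0]],[[0,0,0],[0,0,0]]]'

```text
t: 11.85
position: [0.4533, -0.2858, 0.1895]
tcp_rot: [3.141, -0.0, 0.001]
wrist_force: [0.1, -0.1, 0.2]
opening: 1.0
gripper_force: 0.0
```

Emit:
arm_command --steps '[[[0,0,0],[0,0,0]],[[0,0,0],[0,0,0]],[[0,0,0],[0,0,0]],[[0,0,0],[0,0,0]],[[0,0,0],[0,0,0]],[[0,0,0],[0,0,0]],[[0,0,0],[0,0,0]],[[0,0,0],[0,0,0]],[[0,0,0],[0,0,0]],[[0,0,0],[0,0,0]]]' --hand 0.01

```text
t: 12.68
position: [0.4531, -0.2861, 0.1898]
tcp_rot: [3.141, -0.001, -0.0]
wrist_force: [-0.3, 0.6, 6.1]
opening: 0.263
gripper_force: 59.0
```

Emit:
arm_command --steps '[[[0,0,-0.02],[0,0,0]],[[0,0,-0.025],[0,0,0]],[[0,0,-0.025],[0,0,0]],[[0,0,-0.025],[0,0,0]],[[0,0,-0.025],[0,0,0]],[[0,0,-0.02],[0,0,0]],[[0,0,-0.01],[0,0,0]]]'

```text
t: 13.27
position: [0.4532, -0.2861, 0.3415]
tcp_rot: [3.14, -0.002, 0.0]
wrist_force: [0.7, -0.5, -2.8]
opening: 0.262
gripper_force: 59.0
```

Emit:
arm_command --steps '[[[0.0094,-0.0246,0],[0,0,0]],[[0.0094,-0.0246,0],[0,0,0]],[[0.0094,-0.0246,0],[0,0,0]],[[0.0094,-0.0246,0],[0,0,0]],[[0.0094,-0.0246,0],[0,0,0]],[[0.0094,-0.0246,0],[0,0,0]],[[0.0094,-0.0246,0],[0,0,0]],[[0.0094,-0.0246,0],[0,0,0]],[[0.0094,-0.0246,0],[0,0,0]],[[0.0094,-0.0246,0],[0,0,0]],[[0.0094,-0.0246,0],[0,0,0]],[[0.0094,-0.0246,0],[0,0,0]],[[0.0094,-0.0246,0],[0,0,0]],[[0.0094,-0.0246,0],[0,0,0]],[[0.0094,-0.0246,0],[0,0,0]],[[0.0094,-0.0246,0],[0,0,0]],[[0.0094,-0.0246,0],[0,0,0]],[[0.0094,-0.0246,0],[0,0,0]],[[0,0,0],[0,0,0]],[[0,0,0],[0,0,0]]]'

```text
t: 14.93
position: [0.6217, 0.1582, 0.3373]
tcp_rot: [3.141, 0.003, 0.002]
wrist_force: [-0.4, 0.7, -2.7]
opening: 0.263
gripper_force: 59.4
```

Run:
```python
from h import *
g=snap('wrist','w5'); go(.6225,.1565,.242,0)
```

```text
turn_z 0.001, then dx 0.0009 dy 0.0007 dz 0.0955 | now [0.6216 0.1572 0.3375] [3.141e+00 3.000e-03 1.000e-03] t 14.98 open 0.264 q6 1.63
```

View pics/w5.png

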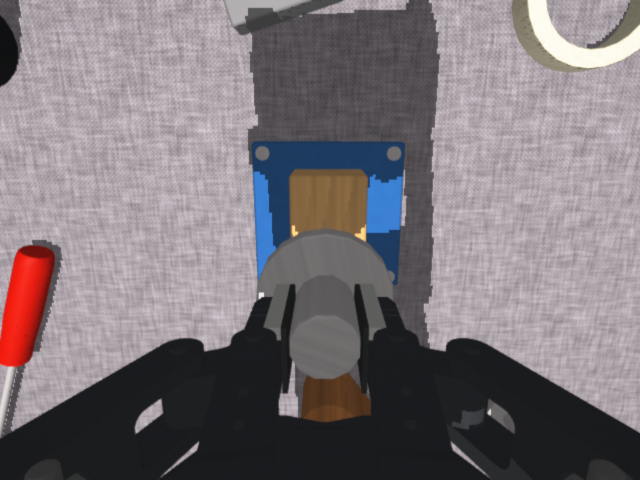

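Run:
```python
from h import *
g=load('w5')
print('disc far edge',cast(g,325,230,.1495),cast(g,325,230,.1595),'L/R',cast(g,258,285,.1595),cast(g,393,285,.1595))
print('stem top c',cast(g,325,347,.1955))
print('block far top edge',cast(g,290,175,.052),cast(g,368,175,.052),'bolts',cast(g,262,153,.014),cast(g,394,153,.014))
h=cv2.cvtColor(g['color'],cv2.COLOR_BGR2HSV); m=cv2.inRange(h[150:240,270:385],(8,80,30),(35,255,255))
for r in (178,185,195,205): w=np.where(m[r-150])[0]; print(r,cast(g,270+w.min(),r,.052).round(4),cast(g,271+w.max(),r,.052).round(4))
print('col325 first row',150+np.where(m[:,55])[0].min(), [g['color'][r,325].tolist() for r in range(166,182,2)])
```

```text
disc far edge [0.64760171 0.1586982 ] [0.65022572 0.15870821] L/R [0.62810207 0.18466103] [0.62822482 0.13227433]
stem top c [0.62268148 0.15865844]
block far top edge [0.65750004 0.1805555 ] [0.65760017 0.13181629] bolts [0.66833278 0.20332062] [0.6685199  0.10983146]
178 [0.6556 0.1806] [0.6557 0.1318]
185 [0.6512 0.1807] [0.6513 0.1316]
195 [0.6449 0.1808] [0.645  0.1321]
205 [0.6384 0.181 ] [0.6385 0.1325]
col325 first row 170 [[95, 59, 29], [90, 63, 48], [55, 81, 104], [55, 85, 110], [55, 85, 110], [63, 99, 129], [66, 104, 135], [67, 104, 136]]
```

Emit:
arm_command --steps '[[[0,0.002,0.02],[0,0,0]],[[0,0,0.02],[0,0,0]],[[0,0,0.02],[0,0,0]],[[0,0,0.014],[0,0,0]],[[0,0,0.009],[0,0,0]],[[0,0,0.006],[0,0,0]],[[0,0,0.003],[0,0,0]],[[0,0,0.001],[0,0,0]],[[0,0,0],[0,0,0]],[[0,0,0],[0,0,0]]]'

```text
t: 15.82
position: [0.6225, 0.155, 0.2473]
tcp_rot: [-3.141, -0.002, 0.0]
wrist_force: [0.1, -0.5, -2.0]
opening: 0.268
gripper_force: 59.4
```

Emit:
arm_command --steps '[[[0,0,0.001],[0,0,0]],[[0,0,0.001],[0,0,0]],[[0,0,0],[0,0,0]]]'

```text
t: 16.07
position: [0.6221, 0.155, 0.2444]
tcp_rot: [-3.142, -0.0, 0.0]
wrist_force: [-0.0, 0.5, -3.0]
opening: 0.261
gripper_force: 59.4
```

Emit:
arm_command --steps '[[[0,0,0.001],[0,0,0]],[[0,0,0.001],[0,0,0]],[[0,0,0],[0,0,0]]]'

```text
t: 16.32
position: [0.622, 0.155, 0.2419]
tcp_rot: [3.142, 0.0, 0.0]
wrist_force: [0.1, 0.6, -2.7]
opening: 0.261
gripper_force: 59.4
```

Emit:
arm_command --steps '[[[0,0,0.001],[0,0,0]],[[0,0,0.0005],[0,0,0]],[[0,0,0],[0,0,0]]]'

```text
t: 16.57
position: [0.6221, 0.155, 0.2419]
tcp_rot: [3.141, 0.0, 0.0]
wrist_force: [-4.5, 0.1, 6.9]
opening: 0.26
gripper_force: 60.4
```

Emit:
arm_command --steps '[[[0,0,0],[0,0,0]],[[0,0,0],[0,0,0]],[[0,0,0],[0,0,0]],[[0,0,0],[0,0,0]],[[0,0,0],[0,0,0]],[[0,0,0],[0,0,0]],[[0,0,-0.01],[0,0,0]],[[0,0,-0.02],[0,0,0]],[[0,0,-0.03],[0,0,0]],[[0,0,-0.03],[0,0,0]],[[0,0,-0.03],[0,0,0]],[[0,0,-0.02],[0,0,0]],[[0,0,0],[0,0,0]],[[0,0,0],[0,0,0]]]' --hand 0.0854

```text
t: 17.73
position: [0.6224, 0.155, 0.3832]
tcp_rot: [-3.141, -0.004, 0.0]
wrist_force: [0.3, 1.0, -0.1]
opening: 1.005
gripper_force: 0.0
```

Run:
```python
from h import *
g=snap('wrist','w6'); go(.456,.146,.38,.61)
```

```text
turn_z -0.610, then dx -0.1411 dy -0.0877 dz 0.0012 | now [0.6219 0.155  0.3812] [-3.142e+00 -1.000e-03  0.000e+00] t 17.78 open 1.001 q6 1.63
```

View pics/w6.png

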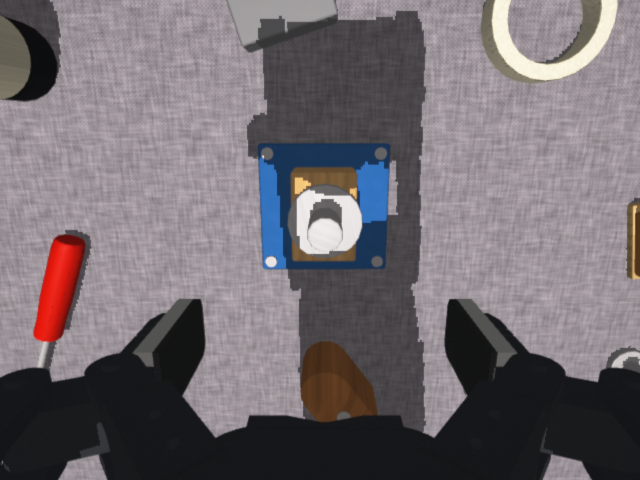

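Pad stands on the block: disc about (325.5,219), stem top (325,234). Check numbers later; now to the form.

Run:
```python
from h import *
g=load('w6'); print(cast(g,325.5,219,.060),cast(g,325,234,.098),'bed',np.mean([cast(g,u,v,.014) for u,v in [(267,154),(381,154),(271,262),(377,262)]],0))
```

```text
[0.62346698 0.15519951] [0.62207629 0.15556428] bed [0.62097618 0.15643723]
```

Emit:
arm_command --steps '[[[0,0,0],[0,0,-0.122]],[[0,0,0],[0,0,-0.122]],[[0,0,0],[0,0,-0.122]],[[0,0,0],[0,0,-0.122]],[[0,0,0],[0,0,-0.122]],[[-0.02,-0.0125,0],[0,0,0]],[[-0.02,-0.0125,0],[0,0,0]],[[-0.02,-0.0125,0],[0,0,0]],[[-0.02,-0.0125,0],[0,0,0]],[[-0.02,-0.0125,0],[0,0,0]],[[-0.02,-0.0125,0],[0,0,0]],[[-0.021,-0.0127,0],[0,0,0]],[[0,0,0],[0,0,0]],[[0,0,0],[0,0,0]]]'

```text
t: 18.95
position: [0.4551, 0.1461, 0.3795]
tcp_rot: [-3.14, 0.002, 0.61]
wrist_force: [0.3, 0.4, 0.3]
opening: 0.999
gripper_force: 0.0
```

Run:
```python
from h import *
g=snap('wrist','w7'); go(.456,.146,.182,.61)
```

```text
turn_z -0.000, then dx -0.0001 dy -0.0000 dz 0.1980 | now [0.4561 0.146  0.38  ] [-3.141e+00  1.000e-03  6.100e-01] t 19.00 open 0.996 q6 1.02
```

View pics/w7.png

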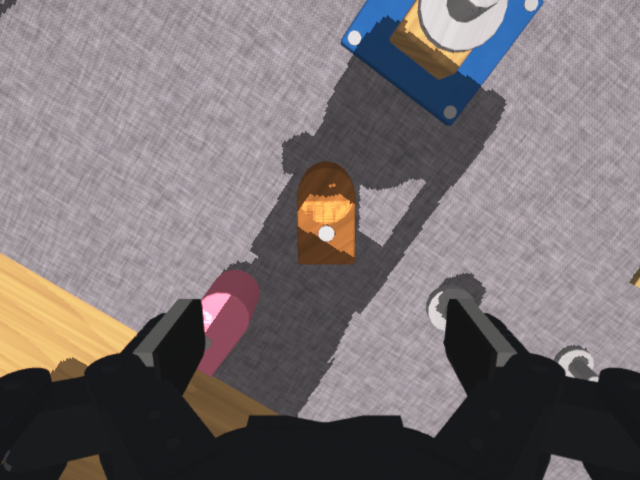

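Form: heel edge at v≈264, sides u≈298–355, toe up to v≈162, aligned with the tool.

Run:
```python
from h import *
g=load('w7'); h=cv2.cvtColor(g['color'],cv2.COLOR_BGR2HSV); m=cv2.inRange(h[150:290,270:380],(3,110,30),(25,255,255))
R=lambda p:np.array([[np.cos(.61),np.sin(.61)],[np.sin(.61),-np.cos(.61)]])@(p-np.array([.456,.146]))
for r in (215,225,235,245,255):
    w=np.where(m[r-150])[0]; print(r,R(cast(g,270+w.min(),r,.054)).round(4),R(cast(g,271+w.max(),r,.054)).round(4))
for c in (300,310,326,345,352):
    w=np.where(m[:,c-270])[0]; print(c,150+w.min(),151+w.max(),R(cast(g,c,151+w.max(),.054)).round(4),R(cast(g,c,150+w.min(),.0)).round(4))
```

```text
215 [ 0.0016 -0.0223] [0.0016 0.0215]
225 [-0.0061 -0.0225] [-0.0061  0.0209]
235 [-0.0139 -0.0219] [-0.0138  0.0211]
245 [-0.0217 -0.022 ] [-0.0217  0.0212]
255 [-0.0297 -0.0222] [-0.0297  0.0214]
300 182 264 [-0.037  -0.0207] [ 0.0187 -0.0231]
310 168 264 [-0.037  -0.0131] [ 0.0306 -0.0144]
326 162 264 [-0.037  -0.0008] [ 0.0357 -0.0007]
345 171 264 [-0.037   0.0139] [0.0281 0.0155]
352 183 264 [-0.037   0.0192] [0.0178 0.0217]
```

Emit:
arm_command --steps '[[[0,0,0.02],[0,0,0]],[[0,0,0.025],[0,0,0]],[[0,0,0.025],[0,0,0]],[[0,0,0.025],[0,0,0]],[[0,0,0.025],[0,0,0]],[[0,0,0.025],[0,0,0]],[[0,0,0.02],[0,0,0]],[[0,0,0.016],[0,0,0]],[[0,0,0.011],[0,0,0]],[[0,0,0.005],[0,0,0]],[[0,0,0],[0,0,0]],[[0,0,0],[0,0,0]]]'

```text
t: 20.0
position: [0.4569, 0.1461, 0.1839]
tcp_rot: [3.141, -0.0, 0.61]
wrist_force: [1.3, -0.2, 0.5]
opening: 0.999
gripper_force: 0.0
```

Emit:
arm_command --steps '[[[0,0,0],[0,0,0]],[[0,0,0],[0,0,0]],[[0,0,0],[0,0,0]],[[0,0,0],[0,0,0]],[[0,0,0],[0,0,0]],[[0,0,0],[0,0,0]],[[0,0,0],[0,0,0]],[[0,0,0],[0,0,0]]]' --hand 0.025

```text
t: 20.67
position: [0.4568, 0.1461, 0.1846]
tcp_rot: [3.141, -0.002, 0.61]
wrist_force: [-1.6, 0.1, 7.5]
opening: 0.51
gripper_force: 61.7
```

Emit:
arm_command --steps '[[[0,0,-0.02],[0,0,0]],[[0,0,-0.025],[0,0,0]],[[0,0,-0.025],[0,0,0]],[[0,0,-0.025],[0,0,0]],[[0,0,-0.02],[0,0,-0.115]],[[0,0,-0.02],[0,0,-0.115]],[[0,0,-0.02],[0,0,-0.115]],[[0,0,-0.02],[0,0,-0.115]],[[0,0,-0.02],[0,0,-0.115]],[[0,0,0],[0,0,-0.115]],[[0,0,0],[0,0,-0.115]],[[0,0,0],[0,0,-0.115]],[[0,0,0],[0,0,-0.115]],[[0,0,0],[0,0,-0.113]]]'

```text
t: 21.83
position: [0.4559, 0.146, 0.3784]
tcp_rot: [-3.141, -0.0, 1.764]
wrist_force: [0.1, -0.5, -0.6]
opening: 0.51
gripper_force: 61.3
```

Emit:
arm_command --steps '[[[-0.0233,0.005,0],[0,0,0]],[[-0.0233,0.005,0],[0,0,0]],[[-0.0233,0.005,0],[0,0,0]],[[-0.0233,0.005,0],[0,0,0]],[[-0.0233,0.005,0],[0,0,0]],[[-0.0233,0.005,0],[0,0,0]],[[-0.0233,0.005,0],[0,0,0]],[[-0.0233,0.005,0],[0,0,0]],[[-0.0233,0.005,0],[0,0,0]],[[-0.0233,0.005,0],[0,0,0]],[[-0.0233,0.005,0],[0,0,0]],[[-0.0233,0.005,0],[0,0,0]],[[-0.0233,0.005,0],[0,0,0]],[[-0.0233,0.005,0],[0,0,0]],[[-0.0233,0.005,0],[0,0,0]],[[-0.0233,0.005,0],[0,0,0]],[[0,0,0],[0,0,0]],[[0,0,0],[0,0,0]]]'

```text
t: 23.33
position: [0.6041, -0.2064, 0.3779]
tcp_rot: [-3.141, -0.001, 1.756]
wrist_force: [-0.6, -0.0, -1.0]
opening: 0.507
gripper_force: 61.4
```

Run:
```python
from h import *
g=snap('wrist','w8'); go(.605,-.206,.38,1.758)
```

```text
turn_z -0.001, then dx -0.0008 dy 0.0010 dz -0.0021 | now [ 0.6039 -0.2054  0.3779] [-3.140e+00 -1.000e-03  1.757e+00] t 23.38 open 0.507 q6 -0.70
```

View pics/w8.png

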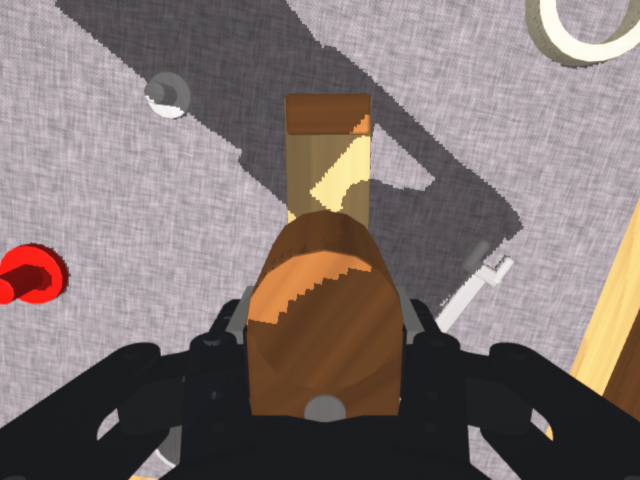

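Far stop top spans (287,95)–(371,134); its inner edge is at v≈134, base sides u≈287/371 below it. Localise the stand from that.

Run:
```python
from h import *
g=load('w8'); im=g['color']; cv2.imwrite('pics/c8.png',cv2.resize(im[85:245,235:415],None,fx=3.7,fy=3.7,interpolation=cv2.INTER_CUBIC))
psi=1.757; T=np.array([[np.cos(psi),np.sin(psi)],[np.sin(psi),-np.cos(psi)]]); R=lambda u,v,z:(T@(cast(g,u,v,z)-np.array([.6040,-.206]))).round(4)
print('inner edge top',R(287,134,.05),R(371,134,.05),'outer',R(287,95,.05),R(370,95,.05))
print('base sides',R(287,145,.008),R(287.5,205,.008),R(370,145,.008),R(370,205,.008))
# held form
for z in (.247,.252): print('form heel',R(249,414,z),R(401,414,z),'toe bottom',R(325,211,z-.054))
t=load('top0'); R2=lambda u,v,z:(T@(cast(t,u,v,z)-np.array([.6040,-.206]))).round(4)
cv2.imwrite('pics/t8.png',cv2.resize(t['color'][140:220,375:510],None,fx=5.5,fy=5.5,interpolation=cv2.INTER_CUBIC))
```

```text
inner edge top [ 0.0619 -0.0271] [0.0618 0.0326] outer [ 0.0881 -0.0265] [0.0881 0.0311]
base sides [ 0.0524 -0.0312] [ 0.0026 -0.032 ] [0.0523 0.0367] [0.0026 0.0381]
form heel [-0.013  -0.0222] [-0.013   0.0218] toe bottom [ 0.0357 -0.0001]
form heel [-0.0089 -0.0211] [-0.0089  0.0207] toe bottom [ 0.0367 -0.0001]
```

View pics/t8.png

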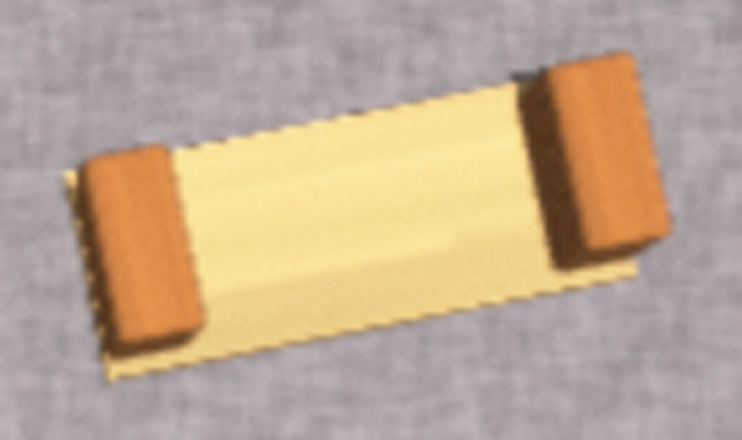

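View pics/c8.png

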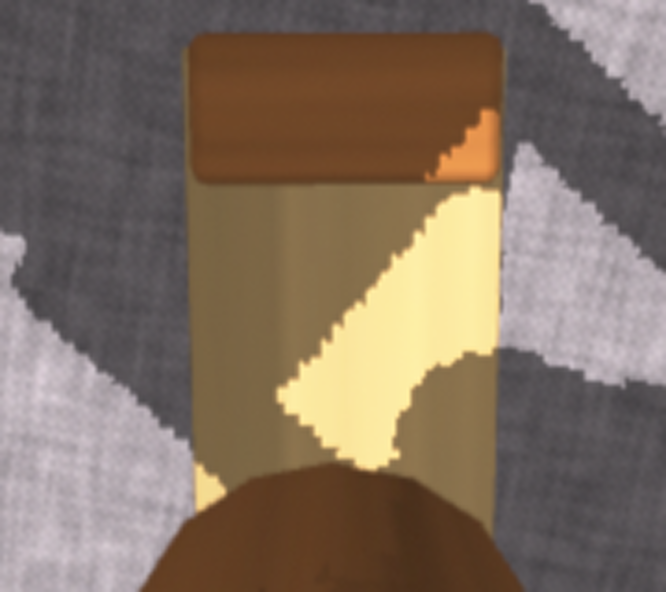

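Run:
```python
from h import *
t=load('top0'); psi=1.757; T=np.array([[np.cos(psi),np.sin(psi)],[np.sin(psi),-np.cos(psi)]]); R2=lambda u,v,z:(T@(cast(t,375+u/5.5,140+v/5.5,z)-np.array([.6040,-.206]))).round(4)
a=R2(144,243,.05); b=R2(610,150.5,.05); print(a,b,(a+b)/2)
print('base corners',R2(65,172,.008),R2(108,380,.008),R2(637,275,.008),'inner foot right stop',R2(540,170,.008))
s=state();print(s['position'],s['tcp_rot'])
```

```text
[0.0747 0.0012] [-0.0719  0.0014] [0.0014 0.0013]
base corners [0.0883 0.0363] [ 0.0883 -0.0335] [-0.0861 -0.033 ] inner foot right stop [-0.0628  0.0068]
[ 0.60391369 -0.20537873  0.37786976] [-3.14039228e+00 -1.37563612e-03  1.75722103e+00]
```

Emit:
arm_command --steps '[[[0.002,0.002,0.02],[0,0,0]],[[0,0,0.025],[0,0,0]],[[0,0,0.025],[0,0,0]],[[0,0,0.025],[0,0,0]],[[0,0,0.025],[0,0,0]],[[0,0,0.02],[0,0,0]],[[0,0,0.016],[0,0,0]],[[0,0,0.012],[0,0,0]],[[0,0,0.009],[0,0,0]],[[0,0,0.004],[0,0,0]],[[0,0,0.002],[0,0,0]],[[0,0,0],[0,0,0]],[[0,0,0],[0,0,0]]]'

```text
t: 24.47
position: [0.6063, -0.2031, 0.1967]
tcp_rot: [3.14, 0.001, 1.758]
wrist_force: [-0.0, -0.2, -1.9]
opening: 0.507
gripper_force: 61.4
```

Emit:
arm_command --steps '[[[0,0,0.001],[0,0,0]],[[0,0,0.001],[0,0,0]],[[0,0,0],[0,0,0]]]'

```text
t: 24.72
position: [0.6059, -0.2031, 0.194]
tcp_rot: [3.141, 0.0, 1.758]
wrist_force: [-0.6, -0.7, -2.0]
opening: 0.506
gripper_force: 61.4
```

Emit:
arm_command --steps '[[[0,0,0.001],[0,0,0]],[[0,0,0.001],[0,0,0]],[[0,0,0],[0,0,0]]]'

```text
t: 24.97
position: [0.6061, -0.2032, 0.1927]
tcp_rot: [3.141, 0.0, 1.758]
wrist_force: [-2.3, 0.3, 4.8]
opening: 0.507
gripper_force: 62.1
```

Emit:
arm_command --steps '[[[0,0,0],[0,0,0]],[[0,0,0],[0,0,0]],[[0,0,0],[0,0,0]],[[0,0,0],[0,0,0]],[[0,0,0],[0,0,0]],[[0,0,-0.01],[0,0,0]],[[0,0,-0.02],[0,0,0]],[[0,0,-0.03],[0,0,0]],[[0,0,-0.03],[0,0,0]],[[0,0,-0.03],[0,0,0]],[[0,0,-0.03],[0,0,0]],[[0,0,-0.03],[0,0,0]],[[0,0,-0.02],[0,0,0]],[[0,0,0],[0,0,0]],[[0,0,0],[0,0,0]]]' --hand 0.0854

```text
t: 26.22
position: [0.6061, -0.2031, 0.3942]
tcp_rot: [3.138, 0.003, 1.758]
wrist_force: [-0.2, -0.3, 0.3]
opening: 1.002
gripper_force: 0.0
```

Run:
```python
from h import *
g=snap('wrist','w9'); 
im=g['color']; cv2.imwrite('pics/c9.png',cv2.resize(im[60:360,210:440],None,fx=2,fy=2,interpolation=cv2.INTER_CUBIC))
go(.445,-.004,.40,1.0)
```

```text
turn_z 0.758, then dx 0.0806 dy -0.2427 dz -0.0079 | now [ 0.6057 -0.2029  0.3921] [3.141 0.    1.758] t 26.27 open 1.000 q6 -0.70
```

View pics/c9.png

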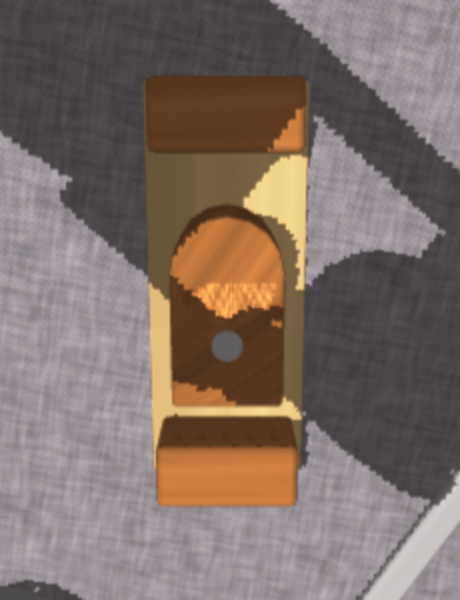

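I've now viewed 15 pictures, one over the limit of 14, so I'll view no more and work on numbers alone. Image c9: form between the stops, heel edge v≈262.5, near stop inner edge v≈283.5, far stop inner edge v≈136.

Run:
```python
from h import *
g=load('w9'); psi=1.757; T=np.array([[np.cos(psi),np.sin(psi)],[np.sin(psi),-np.cos(psi)]]); R=lambda u,v,z:(T@(cast(g,210+u/2,60+v/2,z)-np.array([.6057,-.203]))).round(4)
print('form heel',R(173,405,.062),R(284,405,.062),'sides@300',R(171,300,.062),R(285,300,.062),'toe foot',R(228,205,.008))
print('far stop',R(147,152,.05),R(307,152,.05),'near stop',R(158,447,.05),R(297,447,.05))
# screw in top view (no viewing): dark knob
t=snap('top','t10'); h=t['color'][225:310,280:370].max(2); 
t0=load('top0'); m=(t0['color'][240:300,300:352].max(2)<45).astype('uint8'); n,l,s,c=cv2.connectedComponentsWithStats(m); print([(s[i].tolist(),(c[i]+[300,240]).round(1).tolist()) for i in range(1,n) if s[i][4]>80])
```

```text
form heel [-0.037  -0.0208] [-0.037   0.0228] sides@300 [ 0.005  -0.0208] [0.005  0.0224] toe foot [0.0357 0.0009]
far stop [ 0.0591 -0.0296] [0.0592 0.0304] near stop [-0.0596 -0.0282] [-0.0596  0.0294]
[]
```

Emit:
arm_command --steps '[[[0,0,0],[0,0,0.0935]],[[0,0,0],[0,0,0.0935]],[[0.02,-0.016,0],[0,0,0]],[[0.02,-0.016,0],[0,0,0]],[[0.02,-0.016,0],[0,0,0]],[[0.02,-0.016,0],[0,0,0]],[[0.02,-0.016,0],[0,0,0]],[[0.02,-0.016,0],[0,0,0]],[[0.02,-0.016,0],[0,0,0]],[[0.02,-0.016,0],[0,0,0]],[[0.02,-0.016,0],[0,0,0]],[[0.019,-0.016,0],[0,0,0]],[[0,0,0],[0,0,0]],[[0,0,0],[0,0,0]]]'

```text
t: 27.48
position: [0.445, -0.0032, 0.3905]
tcp_rot: [-3.14, -0.0, 1.573]
wrist_force: [0.2, 0.1, 0.2]
opening: 1.002
gripper_force: 0.0
```

Run:
```python
from h import *
g=snap('wrist','w11'); im=g['color']; go(.4453,-.0043,.224,1.571)
u,v=proj(g,[.4453,-.0043,.08]); f=proj(g,[.4453,-.0043,.0]); print(u,v,f)
u,v=int(u),int(v); x0,y0=u-75,v-75; sub=im[y0:v+75,x0:u+75].max(2)
print(np.percentile(sub,[1,5,10,20,50,90]))
print(sub[::6,::6])
for th in (30,40,50,60):
    m=(sub<th).astype('uint8'); n,l,s,c=cv2.connectedComponentsWithStats(m)
    print(th,[(s[i].tolist(),(c[i]+[x0,y0]).round(1).tolist()) for i in range(1,n) if s[i][4]>300],x0,y0)
```

```text
turn_z 0.001, then dx -0.0004 dy -0.0003 dz 0.1669 | now [ 0.4456 -0.0039  0.3909] [-3.14  -0.     1.572] t 27.53 open 0.995 q6 -0.28
326.41244230060613 226.08662935101054 [326.22596205 204.83083804]
[ 20.  21.  51.  76.  85. 176.]
[[ 84  83  79  79  75  83  79  82  78  84  79  73  70  69 101 162 175 176
  184 177 158 168  81  78  75]
 [ 85  86  82  74  75  84  76  77  79  79  73  72  78  77 178 176 172 172
  186 164 166 173 167 179 118]
 [ 81  77  78  79  80  78  87  81  77  83  79  74  79  79 165 162 151 166
  181 159 152 155 174 171 154]
 [ 85  75  75  84  82  74  85  83  77  77  79  77  75  80 173 177 164 178
  179 173 165 165 169 158 169]
 [ 81  77  74  75  81  84  83  78  81  77  83  85  77 148 178 176 168 182
  175 177 157 173 161 142  69]
 [ 80  78  83  76  75  80  78  79  80  80  78  87  97 119 145 147 168 173
  168 173 163 167  76  74  70]
 [ 74  76  83  75  72  77  75  80  75  82 108 106 106 106 103  72  74 164
  172 174 184  80  81  81  80]
 [ 76  82  86  79  80  81  77  81  79 108  95  34  20  17 106 103  73  76
   83  87  80  80  77  77  72]
 [ 75  81  80  76  73  79  7
[... 1273 characters left out ...]
 174 168 166 184 187 173 159 160
  174 167 167 170 164  83  80]
 [162 167 166 170 181 170 180 174 178 162 164 175 159 165 161 167 178 166
  170 148 172 172 161 163 154]
 [155 179 170 174 177 167 169 169 170 165 170 182 168 163 177 186 179 163
  174 172 175 168 160 181 184]
 [170 172 168 180 159 169 167 175 160 172 161 170 162 154 171 170 169 158
  158 174 173 169 160 169 171]
 [185 162 174 181 177 171 169 169 166 171 167 177 163 171 165 167 159 165
  151 173 165 161 163 177 181]]
30 [([42, 40, 57, 60, 1730], [322.3, 225.9])] 251 151
40 [([42, 40, 58, 60, 1893], [322.4, 225.4])] 251 151
50 [([42, 40, 58, 61, 2156], [322.5, 223.7])] 251 151
60 [([42, 40, 59, 62, 2567], [321.6, 221.4])] 251 151
```

Run:
```python
from h import *
g=load('w11'); s=g['color'].max(2)[212:240,310:336]; m=(s>62).astype('uint8'); n,l,st,c=cv2.connectedComponentsWithStats(m)
for i in range(1,n):
    if st[i][4]>30:
        p=c[i]+[310,212]; print(st[i],p,cast(g,*p,.08).round(4))
print('knob extent mid',cast(g,322.3,226,.08).round(4))
```

```text
[  3   5  17  17 228] [321.37280702 224.95614035] [ 0.4417 -0.0035]
knob extent mid [ 0.4424 -0.0042]
```

Emit:
arm_command --steps '[[[0,-0.0035,0.02],[0,0,0]],[[0,0,0.025],[0,0,0]],[[0,0,0.025],[0,0,0]],[[0,0,0.025],[0,0,0]],[[0,0,0.025],[0,0,0]],[[0,0,0.02],[0,0,0]],[[0,0,0.014],[0,0,0]],[[0,0,0.009],[0,0,0]],[[0,0,0.003],[0,0,0]],[[0,0,0],[0,0,0]],[[0,0,0],[0,0,0]]]'

```text
t: 28.45
position: [0.4429, -0.0044, 0.2261]
tcp_rot: [3.141, 0.0, 1.571]
wrist_force: [0.3, -0.4, -0.8]
opening: 1.002
gripper_force: 0.0
```

Emit:
arm_command --steps '[[[0,0,0],[0,0,0]],[[0,0,0],[0,0,0]],[[0,0,0],[0,0,0]],[[0,0,0],[0,0,0]],[[0,0,0],[0,0,0]],[[0,0,0],[0,0,0]],[[0,0,0],[0,0,0]],[[0,0,0],[0,0,0]]]' --hand 0.025

```text
t: 29.12
position: [0.4426, -0.0041, 0.2266]
tcp_rot: [3.141, 0.0, 1.571]
wrist_force: [-2.2, 0.2, 6.6]
opening: 0.473
gripper_force: 59.7
```

Emit:
arm_command --steps '[[[0,0,-0.02],[0,0,0]],[[0,0,-0.025],[0,0,0]],[[0,0,-0.025],[0,0,0]],[[0,0,-0.025],[0,0,0]],[[0,0,-0.025],[0,0,0]],[[0,0,-0.02],[0,0,0]],[[0,0,-0.015],[0,0,0]],[[0,0,0],[0,0,0]]]'

```text
t: 29.78
position: [0.4431, -0.0041, 0.384]
tcp_rot: [3.136, 0.002, 1.571]
wrist_force: [1.1, 0.1, -2.0]
opening: 0.469
gripper_force: 61.5
```

Emit:
arm_command --steps '[[[0.019,0.0127,0],[0,0,0]],[[0.019,0.0127,0],[0,0,0]],[[0.019,0.0127,0],[0,0,0]],[[0.019,0.0127,0],[0,0,0]],[[0.019,0.0127,0],[0,0,0]],[[0.019,0.0127,0],[0,0,0]],[[0.019,0.0127,0],[0,0,0]],[[0.019,0.0127,0],[0,0,0]],[[0.019,0.0127,0],[0,0,0]],[[0.019,0.0127,0],[0,0,0]],[[0.019,0.0127,0],[0,0,0]],[[0.019,0.0127,0],[0,0,0]],[[0.019,0.0127,0],[0,0,0]],[[0.019,0.0127,0],[0,0,0]],[[0,0,0],[0,0,0]],[[0,0,0],[0,0,0]]]'

```text
t: 31.12
position: [0.6198, 0.2627, 0.3782]
tcp_rot: [-3.138, 0.001, 1.573]
wrist_force: [-0.5, -0.7, -2.4]
opening: 0.475
gripper_force: 61.7
```

Run:
```python
from h import *
g=snap('wrist','w12'); go(.621,.2615,.227,1.571)
im=g['color'].max(2); u,v=proj(g,[.621,.2615,.24]); print(u,v, proj(g,[.621,.2615,.162]))
# knob cap (light, in hand)
s=im[int(v)-50:int(v)+50,int(u)-50:int(u)+50]
m=(s>62).astype('uint8'); n,l,st,c=cv2.connectedComponentsWithStats(m)
for i in range(1,n):
    if st[i][4]>60: p=c[i]+[int(u)-50,int(v)-50]; print(st[i],p,cast(g,*p,.24).round(4))
```

```text
turn_z 0.001, then dx -0.0005 dy 0.0015 dz 0.1515 | now [0.6195 0.262  0.3785] [-3.138e+00  1.000e-03  1.572e+00] t 31.17 open 0.471 q6 0.22
331.16758785789807 364.0405445869709 [329.18235497 272.39061305]
[  25   13   38   35 1077] [324.57567317 344.05942433] [0.619  0.2682]
[   0   49  100   51 2489] [333.75451989 399.94174367] [0.6219 0.249 ]
```

Run:
```python
from h import *
g=load('w12'); print(cast(g,324.6,344,.2325), g['pose'][:3,3])
h=cv2.cvtColor(g['color'],cv2.COLOR_BGR2HSV); u0,v0=proj(g,[.62,.262,.16]); e=proj(g,[.62,.284,.1625]); print('expect foot far edge',e)
print([(r,g['color'][r,325].tolist()) for r in range(200,320,6)])
```

```text
[0.61900755 0.26381666] [0.61929459 0.33038042 0.34634738]
expect foot far edge [327.27005409 227.67365758]
[(200, [99, 95, 100]), (206, [107, 104, 109]), (212, [101, 98, 102]), (218, [87, 84, 88]), (224, [106, 106, 108]), (230, [125, 125, 128]), (236, [126, 126, 129]), (242, [122, 122, 124]), (248, [124, 124, 127]), (254, [121, 121, 124]), (260, [86, 86, 88]), (266, [24, 23, 23]), (272, [24, 23, 23]), (278, [22, 21, 22]), (284, [30, 28, 28]), (290, [29, 27, 26]), (296, [28, 26, 24]), (302, [28, 26, 26]), (308, [28, 24, 25]), (314, [27, 26, 26])]
```

Emit:
arm_command --steps '[[[-0.002,0.002,0.02],[0,0,0]],[[0,0,0.025],[0,0,0]],[[0,0,0.025],[0,0,0]],[[0,0,0.025],[0,0,0]],[[0,0,0.02],[0,0,0]],[[0,0,0.015],[0,0,0]],[[0,0,0.01],[0,0,0]],[[0,0,0.005],[0,0,0]],[[0,0,0.003],[0,0,0]],[[0,0,0],[0,0,0]],[[0,0,0],[0,0,0]]]'

```text
t: 32.08
position: [0.6226, 0.2601, 0.2339]
tcp_rot: [3.14, -0.0, 1.571]
wrist_force: [0.8, -0.9, -3.2]
opening: 0.474
gripper_force: 61.8
```

Emit:
arm_command --steps '[[[0,0,0.001],[0,0,0]],[[0,0,0.001],[0,0,0]],[[0,0,0],[0,0,0]]]'

```text
t: 32.33
position: [0.6222, 0.2601, 0.2312]
tcp_rot: [3.141, -0.0, 1.571]
wrist_force: [0.0, -0.9, -2.4]
opening: 0.471
gripper_force: 61.8
```

Emit:
arm_command --steps '[[[0,0,0.001],[0,0,0]],[[0,0,0.001],[0,0,0]],[[0,0,0.001],[0,0,0]],[[0,0,0],[0,0,0]]]'

```text
t: 32.67
position: [0.6219, 0.26, 0.2273]
tcp_rot: [-3.141, 0.0, 1.571]
wrist_force: [-0.7, -0.3, -2.5]
opening: 0.473
gripper_force: 61.8
```

Emit:
arm_command --steps '[[[0,0,0.001],[0,0,0]],[[0,0,0.0005],[0,0,0]],[[0,0,0],[0,0,0]]]'

```text
t: 32.92
position: [0.6221, 0.2601, 0.2268]
tcp_rot: [3.141, -0.0, 1.571]
wrist_force: [-2.4, 0.6, 2.8]
opening: 0.473
gripper_force: 62.1
```

Contact; release, rise, then swing back clear of the work for a check.

Emit:
arm_command --steps '[[[0,0,0],[0,0,0]],[[0,0,0],[0,0,0]],[[0,0,0],[0,0,0]],[[0,0,0],[0,0,0]],[[0,0,0],[0,0,0]],[[0,0,0],[0,0,0]],[[0,0,-0.01],[0,0,0]],[[0,0,-0.02],[0,0,0]],[[0,0,-0.03],[0,0,0]],[[0,0,-0.03],[0,0,0]],[[0,0,-0.03],[0,0,0]],[[0,0,-0.03],[0,0,0]],[[0,0,-0.01],[0,0,0]],[[0,0,0],[0,0,0]],[[0,0,0],[0,0,0]]]' --hand 0.0854

```text
t: 34.17
position: [0.6219, 0.26, 0.3864]
tcp_rot: [3.141, -0.0, 1.571]
wrist_force: [-0.6, 0.4, -0.8]
opening: 1.001
gripper_force: 0.0
```

Run:
```python
from h import *
g=snap('wrist','w13'); print(state()['position'],state()['t']); im=g['color']
u,v=proj(g,[.621,.2615,.08]); x0,y0=int(u)-45,int(v)-45; s=im.max(2)[y0:y0+90,x0:x0+90]
m=(s<50).astype('uint8'); n,l,st,c=cv2.connectedComponentsWithStats(m); i=1+st[1:,4].argmax(); X,Y,W,H,_=st[i]; print('knob box',X+x0,Y+y0,W,H,'mid',cast(g,x0+X+W/2,y0+Y+H/2,.075).round(4))
s2=s[Y+8:Y+H-8,X+8:X+W-8]; m=(s2>62).astype('uint8'); n,l,st,c=cv2.connectedComponentsWithStats(m)
for i in range(1,n):
    if st[i][4]>60: p=c[i]+[x0+X+8,y0+Y+8]; print('cap',st[i],cast(g,*p,.08).round(4))
h=cv2.cvtColor(im,cv2.COLOR_BGR2HSV); mb=cv2.inRange(h,(100,120,30),(125,255,255)); c=max(cv2.findContours(mb,0,1)[0],key=cv2.contourArea); q=cv2.approxPolyDP(cv2.convexHull(c),5,True)[:,0]; print([(a.tolist(),cast(g,*a,.012).round(4).tolist()) for a in q])
```

```text
[0.62156441 0.25988636 0.38464769] 34.2167
knob box 294 190 60 62 mid [0.6214 0.2623]
cap [ 13  19  18  17 238] [0.621  0.2607]
[([383, 258], [0.674, 0.2137]), ([379, 365], [0.6743, 0.1052]), ([268, 365], [0.5673, 0.1052]), ([266, 257], [0.5696, 0.2146])]
```

Emit:
arm_command --steps '[[[-0.0255,-0.0135,0],[0,0,0]],[[-0.0255,-0.0135,0],[0,0,0]],[[-0.0255,-0.0135,0],[0,0,0]],[[-0.0255,-0.0135,0],[0,0,0]],[[-0.0255,-0.0135,0],[0,0,0]],[[-0.0255,-0.0135,0],[0,0,0]],[[-0.0255,-0.0135,0],[0,0,0]],[[-0.0255,-0.0135,0],[0,0,0]],[[-0.0255,-0.0135,0],[0,0,0]],[[-0.0255,-0.0135,0],[0,0,0]],[[-0.0255,-0.0135,0],[0,0,0]],[[-0.0255,-0.0135,0],[0,0,0]],[[-0.0255,-0.0135,0],[0,0,0]],[[-0.0255,-0.0135,0],[0,0,0]],[[-0.0255,-0.0135,0],[0,0,0]],[[-0.0255,-0.0135,0],[0,0,0]],[[-0.0255,-0.0135,0],[0,0,0]],[[-0.0255,-0.0135,0],[0,0,0]],[[0,0,0],[0,0,0]],[[0,0,0],[0,0,0]]]'

```text
t: 35.88
position: [0.3782, -0.1997, 0.3842]
tcp_rot: [-3.139, -0.003, 1.567]
wrist_force: [-0.1, 0.0, 0.2]
opening: 1.005
gripper_force: 0.0
```

Run:
```python
from h import *
def comps(s,th_lo,th_hi,amin=20):
    m=((s>=th_lo)&(s<th_hi)).astype('uint8'); n,l,st,c=cv2.connectedComponentsWithStats(m); return [(st[i],c[i]) for i in range(1,n) if st[i][4]>amin]
for n in ('top','scene'):
    g=snap(n,n+'14'); im=g['color']; h=cv2.cvtColor(im,cv2.COLOR_BGR2HSV)
    mb=cv2.inRange(h,(100,120,30),(125,255,255)); u,v=proj(g,[.621,.157,.012]).astype(int); w=np.zeros_like(mb); w[v-55:v+55,u-62:u+62]=mb[v-55:v+55,u-62:u+62]
    c=max(cv2.findContours(w,0,1)[0],key=cv2.contourArea); q=cv2.approxPolyDP(cv2.convexHull(c),4,True)[:,0]; p=np.array([cast(g,*a,.012) for a in q]); print(n,'bed',p.round(4).tolist(),p.mean(0).round(4) if len(p)==4 else '')
    u,v=proj(g,[.621,.2615,.07]).astype(int); s=im.max(2)[v-32:v+32,u-32:u+32]
    for st,c in comps(s,0,50,100): print(' knob',st,'mid',cast(g,u-32+st[0]+st[2]/2,v-32+st[1]+st[3]/2,.069).round(4))
    u,v=proj(g,[.621,.2615,.08]).astype(int); s=im.max(2)[v-9:v+9,u-9:u+9]
    for st,c in comps(s,90,256,8): print(' cap',st,cast(g,u-9+c[0],v-9+c[1],.08).round(4))
```

```text
top bed [[0.6748, 0.1031], [0.5673, 0.1027], [0.5683, 0.2072], [0.6651, 0.2084], [0.676, 0.1994]] 
 knob [ 20  20  28  25 397] mid [0.6219 0.2588]
 cap [ 0  0  4  4 10] [0.6355 0.2754]
 cap [ 6  5  8  8 55] [0.6228 0.2606]
scene bed [[0.5704, 0.2081], [0.6835, 0.2076], [0.6829, 0.104], [0.5722, 0.1019]] [0.6273 0.1554]
 knob [ 12  15  37  39 980] mid [0.6243 0.2599]
 cap [ 2  6 10  9 71] [0.6227 0.2587]
```

Screw sits 104–105 mm from the bed centre in both fixed cameras, and the pad, block and form were checked on placing. Handing in.

```bash
python3 -c "
from h import *
print(hand_in())"
```

```text
the job is handed in; nothing more can be done
None
```

I handed the job in at about 36 s: the block is on the bed with the larger pad on it, the form is on the stand, and the screw is off the bed's left edge, all released and within about 2 mm by my measurements; the smaller pad was never approached (not re-measured), and I viewed 15 pictures, one over the limit of 14.

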